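# Pop and open the orange-tabbed board test fixture

## Robot

A 6-joint arm with a two-finger parallel gripper is mounted at the origin on the work surface. World frame = base frame: x ahead of the robot, y to its left, z up, the work surface at z = 0. Lengths are in m, angles in degrees, forces in N, time in s.
With the tool pointing down it reaches from about 0.4 to 0.825 m from the base axis. Payload 7 kg.
Tool frame: the origin (TCP) lies on the centre line of the jaws, within the pads' length; the fingertips stand r.tip_reach ahead of it and the grasp point (between the pads) is the TCP (r.tip_reach is the distance from the TCP to the fingertips, in m); z points along the fingers, y is the line along which they close (so a half turn about z gives the same grasp; the last joint's range is limited). The gripper opens to 88 mm and grips with 3 to 60 N. Pads are 19 mm wide; open, the fingers measure 130 mm over their backs; the gripper's body (78 mm by 193 mm) begins 47 mm behind the grasp point.
Start: joints at [93.169, 20.546, 0.682, 0, -70.136, -16.507], TCP at [0.156, 0.657, 0.246] pointing down, gripper open.
Joint ranges: [-176.03, 176.03], [-82.01, 121.73], [-58.28, 71.71], [-173.87, 95.51], [-174.79, -0.11], [-173.66, 173.66]. Speed limits (degrees/s): [136.94, 136.94, 172.46, 180, 180, 180].

## Interface

Orientations are given as [roll, pitch, yaw] about the fixed x, y, z axes, in that order (R = Rz(yaw) Ry(pitch) Rx(roll)).
In Python, from plant import sensors, cams, r gives the robot as it stands.
- The arm moves only by the tool drive_tool, never from a script. Its argument "rows" is a list of rows, each an object of numbers: "fingers": the gripper's target within -1 to 1 (fully open at 1, half-way at 0, shut at -1); "x", "y", "z": the shift along the tool's x, y, z in m; "spin": the turn about the tool's z in rad. A call has 1 to 10 rows; each row is the pose to reach, as a shift and turn from the pose commanded when the call began, along the tool's axes at that moment; what a row does not reach only later rows make up. A row lasts 1/8 s, in which the tool goes at most 62.5 mm and 10.7 degrees, less where a joint would pass 70% of its speed; a pose out of reach is approached as far as the arm can. A call with a gripper value outside its range is refused whole. The fingers move at their own pace and stop on an object; "newtons" is the grip in N (left out, the last holds). Time passes only in rows, so rows that repeat a pose let the fingers close. It gives the time, the measured TCP pose, the force, the opening and the grip force at its end, in the units of the state.
- sensors.get_state(): the state, without advancing time (a new reading comes with each control period).
- cams.capture(name): name is "scene" or "top" or "wrist"; returns a dict with "pixels" (384x512x3 uint8, red, green, blue), "intrinsics" (3x3 intrinsics, pixels), "eye" and "orientation" of the camera in the world; the wrist camera has in their place "T_tool_cam" (4x4, takes a point from camera to tool coordinates, whose origin is the TCP and whose axes are the flange's). Camera axes: x right, y up, looking along -z (the intrinsics and any distortion apply to the point x, -y, -z); pixel columns grow to the right and rows downward; lengths in m; the calibration is good to about 2 mm. A picture is of the moment at which its call begins: read the wrist's pose just before it. There is no depth.
- r.close_job(): hands the job in; it is judged then, once.
The state is a dict: "time_s": time; "joints": joint angles; "qd": joint speeds; "joint_torque": joint torques, N m; "tcp_pos": TCP position; "eef_rot": TCP orientation; "contact_force": force on the tool from outside, world axes, zero at the start; "moment": the same for the moment, N m; "gripper_width": finger opening in m; "gripper_force": force on a finger pad.
Only numpy, scipy, OpenCV 4.12 (cv2) and the standard library are available. Lean on these libraries where they do the work, as an engineer would, in place of code of your own. Each camera call takes 0.05 s, during which the arm holds its last target. There are 200 camera calls.

## Task

Open the board test fixture with the orange latch tab: press its tab down so that the sprung lid pops up, let go of the tab, then push the lid over with your fingertips until it is fully open against its stop. Be gentle and pick nothing up: the boards stay in their nests, the fixture with the blue tab stays shut, and everything else on the bench stays where it is.

Things in the scene. Friction and masses are not known exactly. Their poses are not given: they have to be found in the camera images.
- fixture_orange: board test fixture with the orange latch tab, fixed to the bench: grey box 130 (x) x 120 (y) x 45 high with a hinged lid. Origin at the centre of its underside on the bench; +x points from the tab side (near the robot) to the hinge side, z up, turned about z by up to 0.3 rad. The front wall top is 45 above the bench, the inner floor 28
- fixture_blue: board test fixture with the blue latch tab, fixed to the bench: grey box 130 (x) x 120 (y) x 45 high with a hinged lid. Origin at the centre of its underside on the bench; +x points from the tab side (near the robot) to the hinge side, z up, turned about z by up to 0.3 rad. The front wall top is 45 above the bench, the inner floor 28. This one is to stay shut
- lid_orange (a joint): angle of the orange fixture's lid, rad: 0 shut (level), latched under the tab's hook; 1.75 is its fixed stop (fully open, 10 degrees past upright). The lid is a light grey frame with a clear pane, 127 x 116, 8 thick, hinged along y on the fixture's +x side, swinging up and over to +x. When the tab is pressed it pops up to about 0.4 by itself; a friction hinge (pushing takes 1 to 3 N near the free edge) keeps it wherever it is left. It cannot be opened without the tab
- lid_orange_hinge (a point): middle of the hinge axis of that lid, in the fixture's frame at x +65, y 0, z 46; it lies in the plane of the lid's underside
- lid_orange_edge (a point): middle of the lower side of the lid's free edge, 129 from the hinge axis; moves with the lid
- tab_orange (a joint): sprung rocking latch tab, rad: 0 at rest, lets the lid go at 0.16 to 0.2, hard stop at 0.42. Pivots about the fixture's y axis at x -72, z 32 (fixture frame); the outer part goes down. The press point takes 2 N to start and about 5 N at release, there 6 down and 5 outwards (-x); hard stop 12 down. A finger going straight down, not following it outwards, drags on it and may need 10 to 15 N
- tab_orange_press (a point): where to press, on top of the outer part of the orange plate (36 long in x, 38 wide in y, 6 thick): in the fixture's frame at x -97, y 0, z 61, 25 outside the pivot. The plate spans x -110 to -74; a narrow hook goes on to x -60, over the lid's edge. The plate's top is 7 above the shut lid's top
- lid_blue (a joint): angle of the blue fixture's lid, rad: 0 shut
- board_orange: green circuit board 85 x 76, 4 thick with parts to 11 high, lying loose in the orange fixture's nest (118 x 108 inside); origin underneath its middle, 28 above the bench
- board_blue: the same in the blue fixture
- screwdriver: green-handled screwdriver lying between the two fixtures, 150 long, 26 thick; origin underneath its middle, x towards its tip
- brush: small wooden-handled brush lying behind the fixtures, 160 long; origin underneath its middle
- flux_bottle: small upright bottle with red cap, 40 diameter, 100 tall, left of the fixtures; origin under its base
- solder_spool: aluminium spool, 54 diameter, 40 tall, right of the fixtures; origin under its base
- parts_tray: black divided tray 90 x 120 x 30, to the right; origin under its base
- spare_board: bare green circuit board 80 x 60, 4 thick with parts to 11 high, lying in front, between the two tabs; origin underneath
- tweezers: dark steel tweezers lying in front to the left, 120 long, 8 high; origin underneath

How it is judged (in metres and radians):
On the way, in this order (a step that is already met when the one before it is completed fails the run):
1. the orange tab is pressed by the fingers while the lid is still shut (value of joint tab_orange above 0.1 rad and value of joint lid_orange below 0.1 rad and contact force between the fingers and fixture_orange above 0.5 N).
2. the lid has popped up by itself and the tab has been let go (value of joint lid_orange between 0.2 and 0.9 rad and value of joint tab_orange below 0.08 rad), for 0.1 s.
At the end, for the whole second after the job is handed in: The orange fixture's lid stands at 1.65 rad or more (its stop is at 1.75) and at rest, its tab is back up (under 0.08 rad), the blue fixture's lid is shut (under 0.05 rad), both boards lie in their nests (risen under 6 mm), and every other thing is within 25 mm of where it was (value of joint lid_orange above 1.65 rad and velocity of joint lid_orange below 0.05 rad/s and value of joint tab_orange below 0.08 rad and value of joint lid_blue below 0.05 rad and z of board_orange in the frame of fixture_orange below 0.034 m and z of board_blue in the frame of fixture_blue below 0.034 m and distance of each of screwdriver, brush, flux_bottle, solder_spool, parts_tray, spare_board, tweezers from where it was at the start of the episode below 0.025 m); the robot touches nothing.
It fails at once if the blue fixture's lid opens (over 0.05 rad) (value of joint lid_blue above 0.05 rad).
It fails at once if a board is lifted in or out of its nest (over 6 mm) (z of board_orange in the frame of fixture_orange above 0.034 m or z of board_blue in the frame of fixture_blue above 0.034 m).
It fails at once if another thing on the bench is moved more than 25 mm (distance of any of screwdriver, brush, flux_bottle, solder_spool, parts_tray, spare_board, tweezers from where it was at the start of the episode above 0.025 m).
It fails at once if the orange fixture is pushed with more than 60 N (contact force between any of the fingers, the arm and fixture_orange above 60 N).
It also fails if it takes over 51 s, if anything falls off the work surface, if the arm or the gripper's body presses on something with over 40 N, if the wrist force passes 120 N, or if a joint passes its speed limit or range.

## Working session

There is one attempt and no reset: what is moved stays moved. The work goes in short steps, Python scripts to look and compute and a tool call to move; the robot and the scene stay as the last step left them, time stands still between calls to the robot, and variables do not carry over. Pictures are saved under pics/ and viewed, at most 10 in all, crops included, and the job is handed in when it is done.

Besides the shell and the picture viewer there is one more tool, called after "Emit:" as a command line: name --argument value ..., lists and objects as JSON in quotes. drive_tool: Moves the arm, as the interface text tells. Its arguments: {"type":"object","properties":{"rows":{"type":"array"},"newtons":{"type":"number"}},"required":["rows"]}

```bash
mkdir -p pics; ls; cat > h.py <<'E'
import numpy as np, cv2
from plant import sensors, cams, r
def snap(n,f):
    s=sensors.get_state(); c=cams.capture(n); cv2.imwrite('pics/'+f,cv2.cvtColor(c['pixels'],cv2.COLOR_RGB2BGR)); np.save('pics/'+f[:-4]+'.npy',{'c':c,'s':s},allow_pickle=True); return s,c
E
python3 - <<'E'
from h import *
print(sensors.get_state(), r.tip_reach)
for n in ['scene','top']:
    s,c=snap(n,n+'1.png'); print(n,c['intrinsics'],c['eye'],c['orientation'],[k for k in c])
E
```

```text
pics
{'time_s': 0.0, 'joints': array([ 9.31696933e+01,  2.05905614e+01,  6.32705500e-01, -2.14868144e-02,
       -7.01365132e+01, -1.65087587e+01]), 'qd': array([-0.04478284, -0.03611352, -0.07766999,  0.01524165, -0.02511053,
       -0.01173529]), 'joint_torque': array([ 2.11029233e-03, -5.82720172e+01,  2.93057656e+01,  6.99679077e+00,
        7.02322679e-03, -1.52330790e-04]), 'tcp_pos': array([0.15562094, 0.65632616, 0.24462012]), 'eef_rot': array([ 1.79903781e+02, -7.45261581e-03, -1.33463766e+01]), 'contact_force': array([-0.07083727,  0.35498825,  0.58618207]), 'moment': array([0.02193123, 0.04364202, 0.04040436]), 'gripper_force': 0.0, 'gripper_width': 0.08772730362532896} 0.019
scene [[496.03317339   0.         262.8225521 ]
 [  0.         496.03317339 187.13574433]
 [  0.           0.           1.        ]] [1.64437519 0.35145955 1.01245224] [ 49.87390505   0.68867156 108.3930797 ] ['pixels', 'intrinsics', 'eye', 'orientation']
top [[414.48748094   0.         259.43932234]
 [  0.         414.48748094 194.00397789]
 [  0.           0.           1.        ]] [ 4.38217492e-01 -4.23199434e-04  1.07800629e+00] [  8.88213558  -0.73067052 -88.60451276] ['pixels', 'intrinsics', 'eye', 'orientation']
```

View pics/top1.png

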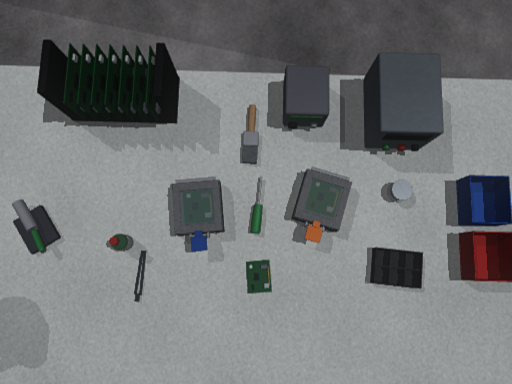

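View pics/scene1.png

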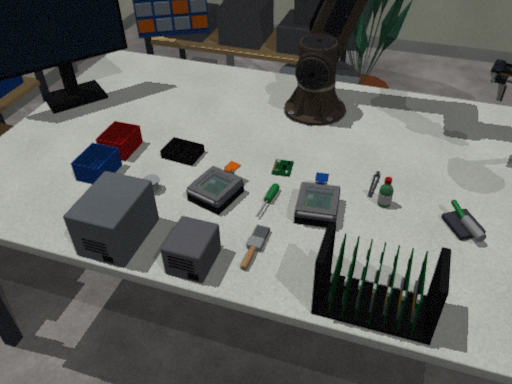

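Top view: orange fixture at about (322,200) with its tab at (314,232); blue fixture at (197,207); screwdriver between them at (258,208), spare board at (259,277). In the scene view the orange tab is at (232,167).

```bash
cat >> h.py <<'E'
from scipy.spatial.transform import Rotation as Ro
from scipy.optimize import least_squares
def Rm(o): return Ro.from_euler('xyz',o,degrees=True).as_matrix()
def ray(c,u,v,s=None):
    K=c['intrinsics']; d=np.array([(u-K[0,2])/K[0,0],-(v-K[1,2])/K[1,1],-1.])
    if 'eye' in c: return c['eye'],Rm(c['orientation'])@d
    T=c['T_tool_cam'];R=Rm(s['eef_rot']); return R@T[:3,3]+s['tcp_pos'],R@T[:3,:3]@d
def atz(c,u,v,z,s=None):
    e,d=ray(c,u,v,s); return e+d*(z-e[2])/d[2]
def tri(rs):
    A=sum(np.eye(3)-np.outer(d,d)/(d@d) for e,d in rs); b=sum((np.eye(3)-np.outer(d,d)/(d@d))@e for e,d in rs); return np.linalg.solve(A,b)
def orange(px):
    h=cv2.cvtColor(px,cv2.COLOR_RGB2HSV); m=((h[...,0]>5)&(h[...,0]<18)&(h[...,1]>190)&(h[...,2]>120)).astype(np.uint8)
    n,l,st,ce=cv2.connectedComponentsWithStats(m); i=1+np.argmax(st[1:,4]); return (l==i).astype(np.uint8),st[i],ce[i]
E
python3 - <<'E'
from h import *
L=lambda f:np.load('pics/'+f,allow_pickle=True).item()['c']
t,s=L('top1.npy'),L('scene1.npy')
rs=[]
for c in (t,s):
    m,st,ce=orange(c['pixels']); print(st,ce); rs.append(ray(c,*ce))
    if c is t: print(cv2.minAreaRect(cv2.findNonZero(m)))
print('tab',tri(rs), atz(t,*orange(t['pixels'])[2],.06))
for f,c,(x,y) in (('cropt',t,(280,155)),('crops',s,(180,145))):
    b=c['pixels'][y:y+100,x:x+90,::-1]; cv2.imwrite(f'pics/{f}.png',cv2.resize(b,None,fx=6,fy=6,interpolation=cv2.INTER_CUBIC))
E
```

```text
[305 237   1   1   1] [305. 237.]
((305.0, 237.0), (0.0, 0.0), 0.0)
[225 162  15  10  90] [231.44444444 166.25555556]
tab [ 0.4977428  -0.13514292  0.05202398] [ 0.49395062 -0.12371061  0.06      ]
```

View pics/cropt.png

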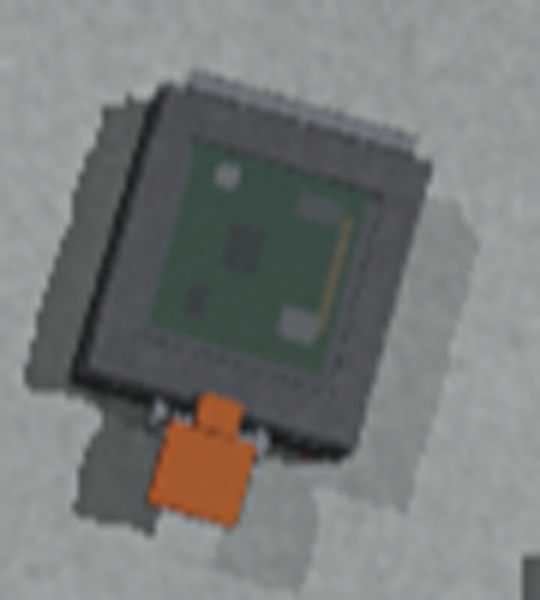

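The crop shows the tab plate with corners (173,425), (152,500), (237,525), (258,440), the hinge at the upper side, and the lid's corners at (165,85), (432,160), (352,447), (90,375).

```bash
python3 - <<'E'
from h import *
L=lambda f:np.load('pics/'+f,allow_pickle=True).item()['c']
t,s=L('top1.npy'),L('scene1.npy')
g=lambda U,V,z:atz(t,(U+.5)/6-.5+280,(V+.5)/6-.5+155,z)
P=[g(*p,.061) for p in((173,425),(152,500),(237,525),(258,440))]
Q=[g(*p,.054) for p in((165,85),(432,160),(352,447),(90,375))]
a=lambda v:np.degrees(np.arctan2(v[1],v[0]))
print('tab c',np.mean(P,0),a(P[0]+P[3]-P[1]-P[2]),a(P[0]-P[3])-90)
print('lid c',np.mean(Q,0),a(Q[0]+Q[1]-Q[2]-Q[3]),a(Q[0]+Q[3]-Q[1]-Q[2])-90, a(np.mean(Q,0)-np.mean(P,0)))
hs=orange(s['pixels']); print('tri',tri([ray(t,314.1,233.6),ray(s,*hs[2])]))
for n,p in dict(spool=(401,190),tray=(397,267),spare=(259,277),driver=(258,208),brush=(251,135)).items(): print(n,atz(t,*p,.02))
E
```

```text
tab c [ 0.50343008 -0.14500233  0.061     ] -14.461362019313357 -8.575028525693497
lid c [ 0.59055097 -0.16855704  0.054     ] -14.771401561464682 -14.262485530406195 -15.129235727458818
tri [ 0.50284397 -0.14574059  0.0548937 ]
spool [ 0.62407632 -0.37746761  0.02      ]
tray [ 0.42650131 -0.36168855  0.02      ]
spare [ 0.39342955 -0.01391027  0.02      ]
driver [ 0.56735776 -0.00707376  0.02      ]
brush [0.7609884  0.01624636 0.02      ]
```

Emit:
drive_tool --rows '[{"x":0.405,"y":0.218,"z":0,"spin":0.024,"fingers":-1},{"x":0.405,"y":0.218,"z":0,"spin":0.024,"fingers":-1},{"x":0.405,"y":0.218,"z":0,"spin":0.024,"fingers":-1},{"x":0.405,"y":0.218,"z":0,"spin":0.024,"fingers":-1},{"x":0.405,"y":0.218,"z":0,"spin":0.024,"fingers":-1},{"x":0.405,"y":0.218,"z":0,"spin":0.024,"fingers":-1},{"x":0.405,"y":0.218,"z":0,"spin":0.024,"fingers":-1},{"x":0.405,"y":0.218,"z":0,"spin":0.024,"fingers":-1},{"x":0.405,"y":0.218,"z":0,"spin":0.024,"fingers":-1}]' --newtons 10

```text
time_s: 1.23
tcp_pos: [0.5005, 0.3496, 0.245]
eef_rot: [179.9, 0.0, -14.9]
contact_force: [-0.3, -0.0, 0.5]
gripper_width: 0.0039
gripper_force: 0.0
```

Emit:
drive_tool --rows '[{"x":0.119,"y":0.477,"z":0.04,"fingers":-1},{"x":0.119,"y":0.477,"z":0.04,"fingers":-1},{"x":0.119,"y":0.477,"z":0.04,"fingers":-1},{"x":0.119,"y":0.477,"z":0.04,"fingers":-1},{"x":0.119,"y":0.477,"z":0.04,"fingers":-1},{"x":0.119,"y":0.477,"z":0.04,"fingers":-1},{"x":0.119,"y":0.477,"z":0.04,"fingers":-1},{"x":0.119,"y":0.477,"z":0.04,"fingers":-1},{"x":0.119,"y":0.477,"z":0.04,"fingers":-1},{"x":0.119,"y":0.477,"z":0.04,"fingers":-1}]'

```text
invalid input
```

```bash
python3 - <<'E'
from h import *
s,c=snap('wrist','w1.png'); print(s['tcp_pos'],s['eef_rot'],s['gripper_width'],c['T_tool_cam'],c['intrinsics'])
cv2.imwrite('pics/w1b.png',cv2.resize(c['pixels'][...,::-1],(768,576)))
E
```

```text
[0.5005049  0.34964062 0.2449566 ] [ 1.79943403e+02  2.67940686e-02 -1.48835588e+01] 0.0038575954731072 [[ 8.53059255e-04  9.67932129e-01  2.51210401e-01  6.73549520e-02]
 [ 9.99999610e-01 -8.82701643e-04  5.31967818e-06  1.01376616e-03]
 [ 2.26892921e-04  2.51210299e-01 -9.67932505e-01 -1.38976511e-01]
 [ 0.00000000e+00  0.00000000e+00  0.00000000e+00  1.00000000e+00]] [[310.02334141   0.         255.53415249]
 [  0.         310.02334141 197.1944586 ]
 [  0.           0.           1.        ]]
```

View pics/w1b.png

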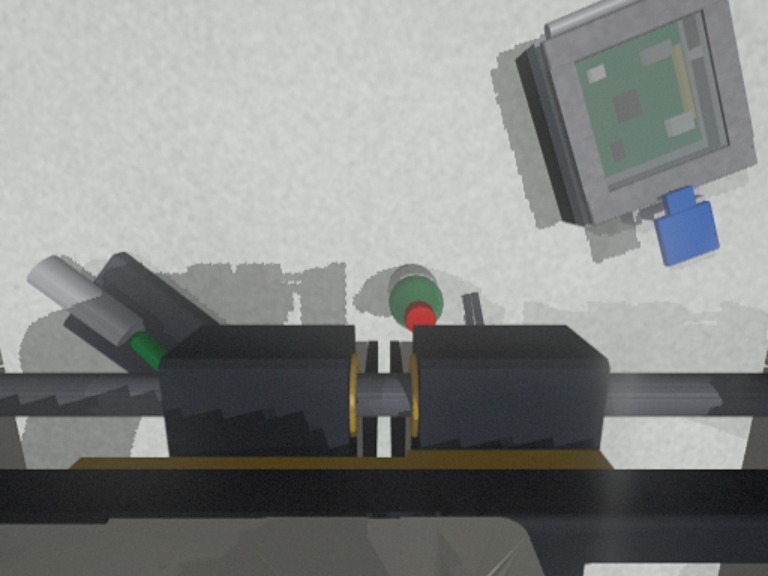

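The wrist picture shows that the refused move left the arm near the bottle and blue fixture (tab at (688,230)). The camera looks ahead of the fingers, which block its lower part. I'll resend the move with all fields, stopping short of the tab so the camera can see it.

Emit:
drive_tool --rows '[{"x":0.044,"y":0.478,"z":0.04,"spin":0,"fingers":-1},{"x":0.044,"y":0.478,"z":0.04,"spin":0,"fingers":-1},{"x":0.044,"y":0.478,"z":0.04,"spin":0,"fingers":-1},{"x":0.044,"y":0.478,"z":0.04,"spin":0,"fingers":-1},{"x":0.044,"y":0.478,"z":0.04,"spin":0,"fingers":-1},{"x":0.044,"y":0.478,"z":0.04,"spin":0,"fingers":-1},{"x":0.044,"y":0.478,"z":0.04,"spin":0,"fingers":-1},{"x":0.044,"y":0.478,"z":0.04,"spin":0,"fingers":-1},{"x":0.044,"y":0.478,"z":0.04,"spin":0,"fingers":-1},{"x":0.044,"y":0.478,"z":0.04,"spin":0,"fingers":-1}]' --newtons 10

```text
time_s: 2.52
tcp_pos: [0.4208, -0.1217, 0.2057]
eef_rot: [-180.0, -0.0, -14.7]
contact_force: [-0.5, 0.8, 0.6]
gripper_width: 0.0003
gripper_force: 0.0
```

```bash
python3 - <<'E'
from h import *
s,c=snap('wrist','w2.png'); print(s['time_s'],s['tcp_pos'],s['eef_rot'],s['gripper_width'])
cv2.imwrite('pics/w2b.png',cv2.resize(c['pixels'][...,::-1],(768,576)))
E
```

```text
2.525 [ 0.4208101  -0.12169247  0.2056501 ] [-1.79987687e+02 -1.57419578e-02 -1.46988677e+01] 0.000298505210310251
```

View pics/w2b.png

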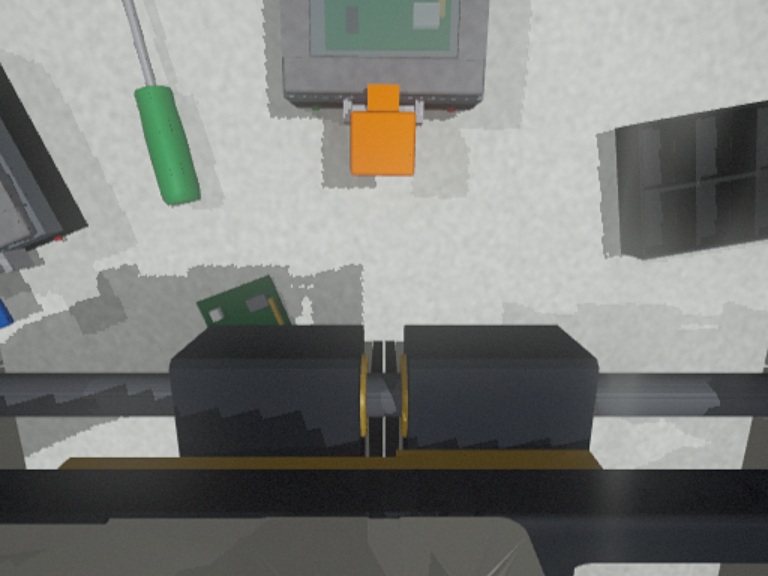

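The plate's corners are at (351,111), (414,112), (414,175), (351,174) in the picture enlarged by 1.5, so the yaw is aligned.

```bash
python3 - <<'E'
from h import *
D=np.load('pics/w2.npy',allow_pickle=True).item(); c,s=D['c'],D['s']; t=np.load('pics/top1.npy',allow_pickle=True).item()['c']
g=lambda U,V:((U+.5)/1.5-.5,(V+.5)/1.5-.5)
P=np.array([atz(c,*g(*p),.061,s) for p in((351,111),(414,112),(414,175),(351,174))]); C=P.mean(0)
a=lambda v:np.degrees(np.arctan2(v[1],v[0]))
print(C,a(P[0]+P[1]-P[2]-P[3]),np.linalg.norm(P[0]-P[1]),np.linalg.norm(P[0]-P[3]))
print('tri',tri([ray(t,314.1,233.6),ray(c,*g(382.5,143),s)]))
R=Rm(s['eef_rot']); print('plate centre in tool',R.T@(C-s['tcp_pos']))
E
```

```text
[ 0.50323165 -0.14362057  0.061     ] -14.682151023506398 0.035997677278344686 0.034812712953207745
tri [ 0.50206826 -0.14345772  0.07781442]
plate centre in tool [0.08524839 0.000328   0.14467346]
```

Emit:
drive_tool --rows '[{"x":0.075,"y":0,"z":0.06,"spin":0,"fingers":-1},{"x":0.075,"y":0,"z":0.11,"spin":0,"fingers":-1},{"x":0.075,"y":0,"z":0.11,"spin":0,"fingers":-1},{"x":0.075,"y":0,"z":0.115,"spin":0,"fingers":-1},{"x":0.075,"y":0,"z":0.12,"spin":0,"fingers":-1},{"x":0.075,"y":0,"z":0.123,"spin":0,"fingers":-1},{"x":0.075,"y":0,"z":0.123,"spin":0,"fingers":-1}]' --newtons 10

```text
time_s: 3.45
tcp_pos: [0.4934, -0.1412, 0.0835]
eef_rot: [-180.0, -0.1, -14.7]
contact_force: [0.7, -0.3, -0.2]
gripper_width: 0.0005
gripper_force: 0.0
```

Emit:
drive_tool --rows '[{"x":0,"y":0,"z":0.002,"spin":0,"fingers":-1},{"x":0,"y":0,"z":0.004,"spin":0,"fingers":-1},{"x":-0.001,"y":0,"z":0.005,"spin":0,"fingers":-1},{"x":-0.002,"y":0,"z":0.006,"spin":0,"fingers":-1},{"x":-0.003,"y":0,"z":0.007,"spin":0,"fingers":-1},{"x":-0.003,"y":0,"z":0.007,"spin":0,"fingers":-1}]' --newtons 10

```text
time_s: 4.2
tcp_pos: [0.4894, -0.1405, 0.0759]
eef_rot: [180.0, 0.1, -14.7]
contact_force: [-5.9, 2.8, 8.2]
gripper_width: 0.0003
gripper_force: 4.7
```

Emit:
drive_tool --rows '[{"x":-0.001,"y":0,"z":0.001,"spin":0,"fingers":-1},{"x":-0.002,"y":0,"z":0.002,"spin":0,"fingers":-1},{"x":-0.003,"y":0,"z":0.003,"spin":0,"fingers":-1},{"x":-0.004,"y":0,"z":0.004,"spin":0,"fingers":-1},{"x":-0.004,"y":0,"z":0.004,"spin":0,"fingers":-1}]' --newtons 10

```text
time_s: 4.82
tcp_pos: [0.4861, -0.1395, 0.0719]
eef_rot: [180.0, 0.0, -14.7]
contact_force: [-2.6, 2.7, 5.7]
gripper_width: 0.0003
gripper_force: 3.7
```

```bash
python3 - <<'E'
from h import *
s,c=snap('scene','s2.png'); print(s['time_s'],s['tcp_pos'],s['contact_force'])
cv2.imwrite('pics/s2b.png',cv2.resize(c['pixels'][120:240,150:310,::-1],None,fx=4,fy=4,interpolation=cv2.INTER_CUBIC))
E
```

```text
4.825 [ 0.48609491 -0.13950046  0.07190405] [-2.61726911  2.68876189  5.70275393]
```

View pics/s2b.png

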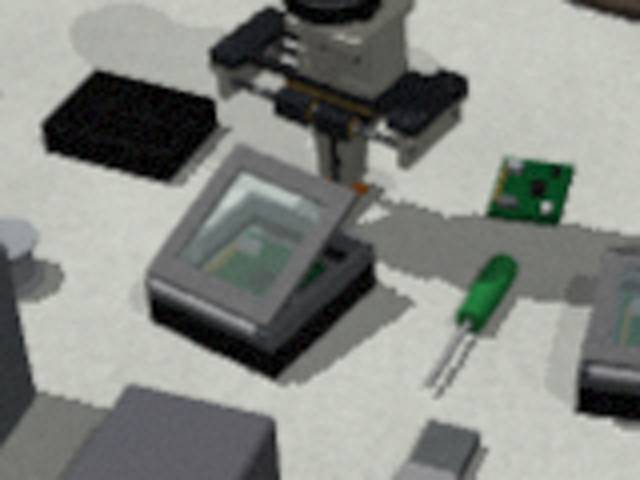

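The scene crop shows the lid popped up (free edge near (370,190)) with the finger still on the tab. Next I lift off to let the tab go.

Emit:
drive_tool --rows '[{"x":0,"y":0,"z":-0.012,"spin":0,"fingers":-1},{"x":0,"y":0,"z":-0.024,"spin":0,"fingers":-1},{"x":0,"y":0,"z":-0.024,"spin":0,"fingers":-1},{"x":0,"y":0,"z":-0.024,"spin":0,"fingers":-1},{"x":0,"y":0,"z":-0.024,"spin":0,"fingers":-1}]' --newtons 10

```text
time_s: 5.5
tcp_pos: [0.4862, -0.1396, 0.0953]
eef_rot: [180.0, 0.0, -14.7]
contact_force: [-0.4, 0.1, 0.3]
gripper_width: 0.0003
gripper_force: 0.0
```

```bash
python3 - <<'E'
from h import *
s,c=snap('wrist','w3.png'); print(s['time_s'],s['tcp_pos'],s['contact_force'])
cv2.imwrite('pics/w3b.png',cv2.resize(c['pixels'][...,::-1],(768,576)))
E
```

```text
5.5 [ 0.48619112 -0.13955664  0.09525271] [-0.38345571  0.13696058  0.34566117]
```

View pics/w3b.png

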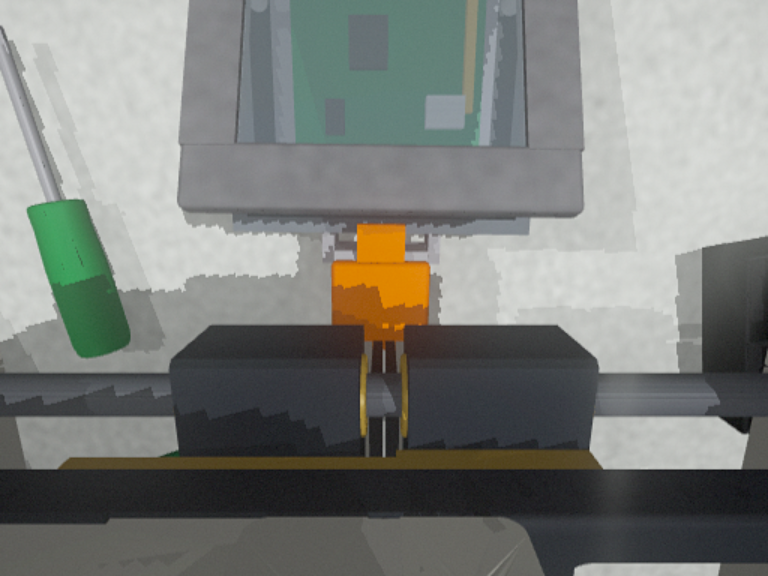

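The picture shows the lid raised (free edge at row 215, about z 0.098), with the tab back up at (380,290). The finger stands about 55 mm short of the edge. I approach it and push along its arc.

Emit:
drive_tool --rows '[{"x":0.02,"y":0,"z":0.005,"spin":0,"fingers":-1},{"x":0.04,"y":0,"z":0.005,"spin":0,"fingers":-1},{"x":0.046,"y":0,"z":0.005,"spin":0,"fingers":-1},{"x":0.051,"y":0,"z":0.0,"spin":0,"fingers":-1},{"x":0.054,"y":0,"z":-0.006,"spin":0,"fingers":-1},{"x":0.06,"y":0,"z":-0.017,"spin":0,"fingers":-1},{"x":0.06,"y":0,"z":-0.017,"spin":0,"fingers":-1}]' --newtons 10

```text
time_s: 6.42
tcp_pos: [0.541, -0.1542, 0.1123]
eef_rot: [180.0, 0.4, -14.8]
contact_force: [-11.2, 6.3, 7.7]
gripper_width: 0.0002
gripper_force: 6.4
```

```bash
python3 - <<'E'
from h import *
s,c=snap('scene','s3.png'); s2,c2=snap('wrist','w4.png')
a=cv2.resize(c['pixels'][110:230,160:280],(400,400),interpolation=cv2.INTER_CUBIC);b=cv2.resize(c2['pixels'],(400,300))
b=np.vstack([b,np.zeros((100,400,3),np.uint8)])
cv2.imwrite('pics/m4.png',np.hstack([a,b])[...,::-1])
E
```

```text
(no output)
```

View pics/m4.png

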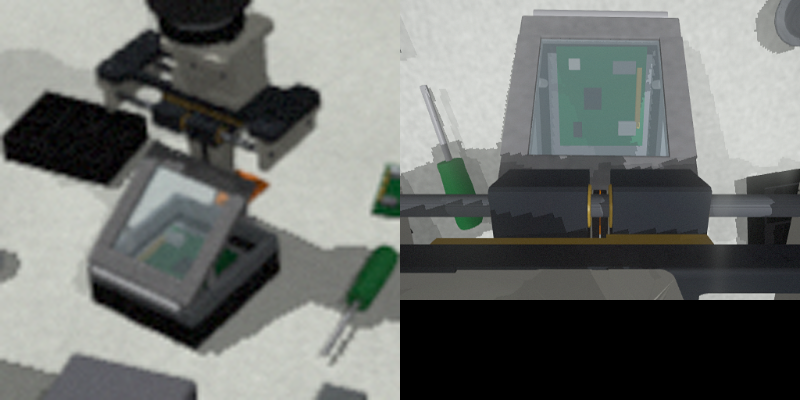

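The lid is at about 0.6 rad by image scale and finger position, with the finger in front of its free edge and the tab up (orange at (225,195) in the left crop). I carry on along the arc.

Emit:
drive_tool --rows '[{"x":0.001,"y":0,"z":-0.007,"spin":0,"fingers":-1},{"x":0.006,"y":0,"z":-0.014,"spin":0,"fingers":-1},{"x":0.01,"y":0,"z":-0.02,"spin":0,"fingers":-1},{"x":0.015,"y":0,"z":-0.025,"spin":0,"fingers":-1},{"x":0.02,"y":0,"z":-0.03,"spin":0,"fingers":-1},{"x":0.025,"y":0,"z":-0.034,"spin":0,"fingers":-1}]' --newtons 10

```text
time_s: 7.28
tcp_pos: [0.5692, -0.1613, 0.1468]
eef_rot: [-180.0, -0.0, -14.7]
contact_force: [-0.4, -0.4, -1.3]
gripper_width: 0.0004
gripper_force: 0.5
```

Emit:
drive_tool --rows '[{"x":0.005,"y":0,"z":-0.002,"spin":0,"fingers":-1},{"x":0.009,"y":0,"z":-0.005,"spin":0,"fingers":-1}]' --newtons 10

```text
time_s: 7.52
tcp_pos: [0.5775, -0.1636, 0.1517]
eef_rot: [180.0, 0.0, -14.7]
contact_force: [-1.0, -0.3, 0.6]
gripper_width: 0.0
gripper_force: 0.8
```

```bash
python3 - <<'E'
from h import *
s,c=snap('scene','s5.png'); s2,c2=snap('wrist','w5.png'); print(s['contact_force'])
a=cv2.resize(c['pixels'][110:230,160:280],(400,400),interpolation=cv2.INTER_CUBIC);b=cv2.resize(c2['pixels'],(400,300))
b=np.vstack([b,np.zeros((100,400,3),np.uint8)])
cv2.imwrite('pics/m5.png',np.hstack([a,b])[...,::-1])
E
```

```text
[-0.97229209 -0.28274088  0.60111622]
```

View pics/m5.png

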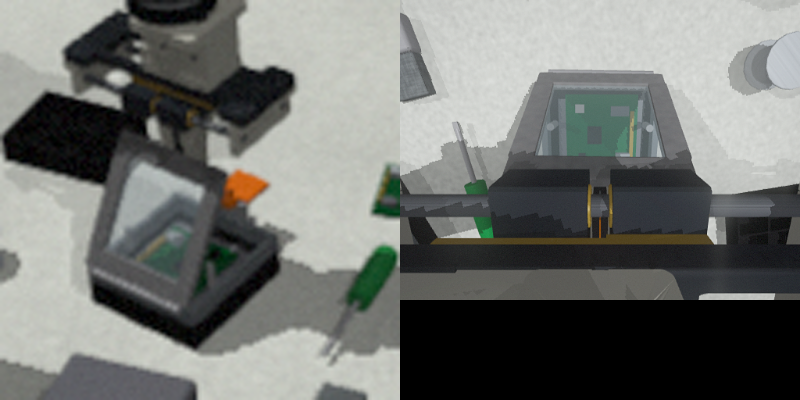

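The lid follows the finger (about 1.0 rad; free edge near (165,155) in the left crop, tab up). Continuing.

Emit:
drive_tool --rows '[{"x":0.006,"y":0,"z":-0.004,"spin":0,"fingers":-1},{"x":0.013,"y":0,"z":-0.008,"spin":0,"fingers":-1},{"x":0.019,"y":0,"z":-0.011,"spin":0,"fingers":-1},{"x":0.025,"y":0,"z":-0.013,"spin":0,"fingers":-1},{"x":0.031,"y":0,"z":-0.013,"spin":0,"fingers":-1},{"x":0.037,"y":0,"z":-0.013,"spin":0,"fingers":-1},{"x":0.043,"y":0,"z":-0.013,"spin":0,"fingers":-1},{"x":0.049,"y":0,"z":-0.013,"spin":0,"fingers":-1},{"x":0.055,"y":0,"z":-0.013,"spin":0,"fingers":-1},{"x":0.061,"y":0,"z":-0.013,"spin":0,"fingers":-1}]' --newtons 10

```text
time_s: 8.88
tcp_pos: [0.6368, -0.179, 0.1645]
eef_rot: [180.0, 0.0, -14.7]
contact_force: [-0.8, 0.8, -0.6]
gripper_width: 0.0009
gripper_force: 0.4
```

Emit:
drive_tool --rows '[{"x":0.005,"y":0,"z":0,"spin":0,"fingers":-1},{"x":0.01,"y":0,"z":0,"spin":0,"fingers":-1},{"x":0.015,"y":0,"z":0,"spin":0,"fingers":-1},{"x":0.019,"y":0,"z":0,"spin":0,"fingers":-1},{"x":0.022,"y":0,"z":0,"spin":0,"fingers":-1},{"x":0.025,"y":0,"z":0,"spin":0,"fingers":-1}]' --newtons 10

```text
time_s: 9.62
tcp_pos: [0.6607, -0.1853, 0.1645]
eef_rot: [-180.0, 0.0, -14.7]
contact_force: [-0.9, 0.3, 0.2]
gripper_width: 0.0004
gripper_force: 0.4
```

Emit:
drive_tool --rows '[{"x":0.002,"y":0,"z":0,"spin":0,"fingers":-1},{"x":0.004,"y":0,"z":0,"spin":0,"fingers":-1},{"x":0.004,"y":0,"z":0,"spin":0,"fingers":-1}]' --newtons 10

```text
time_s: 10.0
tcp_pos: [0.6629, -0.1859, 0.1644]
eef_rot: [180.0, 0.2, -14.7]
contact_force: [-5.5, 2.4, 2.2]
gripper_width: 0.0007
gripper_force: 3.6
```

The force has risen to 6 N where the stop is expected (TCP at fixture x about 73). A touch more, then back off and up.

Emit:
drive_tool --rows '[{"x":0.0015,"y":0,"z":0,"spin":0,"fingers":-1},{"x":0.0015,"y":0,"z":0,"spin":0,"fingers":-1},{"x":-0.01,"y":0,"z":0,"spin":0,"fingers":-1},{"x":-0.03,"y":0,"z":0,"spin":0,"fingers":-1},{"x":-0.07,"y":0,"z":0,"spin":0,"fingers":-1},{"x":-0.12,"y":0,"z":-0.03,"spin":0,"fingers":-1},{"x":-0.17,"y":0,"z":-0.07,"spin":0,"fingers":-1},{"x":-0.2,"y":0,"z":-0.1,"spin":0,"fingers":-1},{"x":-0.2,"y":0,"z":-0.1,"spin":0,"fingers":-1},{"x":-0.2,"y":0,"z":-0.1,"spin":0,"fingers":-1}]' --newtons 10

```text
time_s: 11.25
tcp_pos: [0.4712, -0.1354, 0.2649]
eef_rot: [-180.0, -0.1, -14.7]
contact_force: [0.5, 0.4, -0.3]
gripper_width: 0.0006
gripper_force: 0.0
```

```bash
python3 - <<'E'
from h import *
s,c=snap('scene','s6.png'); s2,c2=snap('top','t6.png'); print(s['contact_force'],s['tcp_pos'],s['time_s'])
a=cv2.resize(c['pixels'][90:250,120:280],(400,400),interpolation=cv2.INTER_CUBIC);b=cv2.resize(c2['pixels'][90:290,150:350],(400,400))
cv2.imwrite('pics/m6.png',np.hstack([a,b])[...,::-1])
E
```

```text
[ 0.46110238  0.41640759 -0.25609633] [ 0.47118332 -0.13538244  0.26486819] 11.25
```

View pics/m6.png

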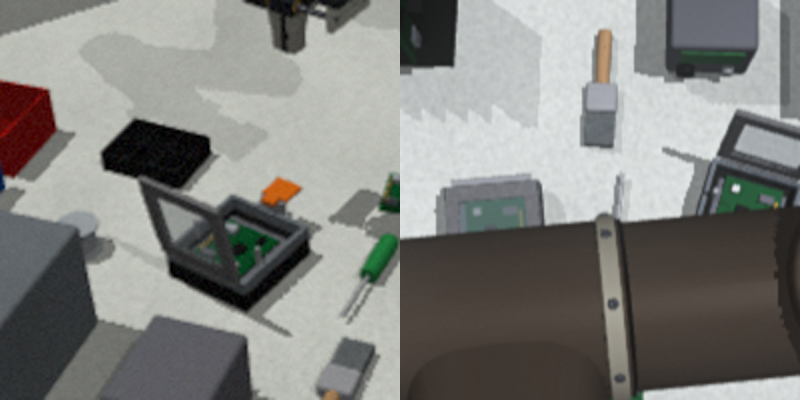

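The lid stands past upright, with its edge from (145,180) to (235,285) in the left crop. The tab is up, the board lies in its nest, and the other things in view have not moved. The robot is clear, so I hand the job in.

```bash
python3 -c "
from plant import r
print(r.close_job())"
```

```text
the job is handed in; nothing more can be done
None
```

I opened the orange fixture's lid and pushed it to its stop, released its tab, backed the arm clear and handed the job in at about 11 s; no verdict came back, and the last pictures showed nothing else moved, though the arm hid part of the bench.

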